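# Gauge the hidden bore depth of a sample block

### The arm

A 6-joint arm with a two-finger parallel gripper is mounted at the origin on the work surface. World frame = base frame: x ahead of the robot, y to its left, z up, the work surface at z = 0. Lengths are in m, angles in degrees, forces in N, time in s.
With the tool pointing down it reaches from about 0.4 to 0.825 m from the base axis. Payload 7 kg.
Tool frame: the origin (TCP) lies midway between the tips of the shut fingers; the grasp point (between the pads) lies 19 mm behind it; z points along the fingers, y is the direction in which the jaws open and shut (so a half turn about z gives the same grasp; the last joint's range is limited). The gripper opens to 88 mm and grips with 3 to 60 N. Pads are 19 mm wide; open, the fingers measure 130 mm over their backs; the gripper's body (78 mm by 193 mm) begins 47 mm behind the grasp point.
Start: joints at [84.059, 20.546, 0.682, 0, -70.136, -16.507], TCP at [0.258, 0.624, 0.227] pointing down, gripper open.
Joint ranges: [-176.03, 176.03], [-82.01, 121.73], [-58.28, 71.71], [-173.87, 95.51], [-174.79, -0.11], [-173.66, 173.66]. Speed limits (degrees/s): [136.94, 136.94, 172.46, 180, 180, 180].

### API

Orientations are given as [roll, pitch, yaw] about the fixed x, y, z axes, in that order (R = Rz(yaw) Ry(pitch) Rx(roll)).
In Python, from plant import get_state, capture, get_calibration, close_job, boxes_of, cut_out gives the robot as it stands.
- The arm moves only by the tool apply_moves, never from a script. Its argument "commands" is a list of rows, each an object with "grip": the closure, from 0 (fully open) to 1 (shut); "slide": the shift along the tool's x, y, z in m, a list of three; "roll": the turn about the tool's z in degrees. In form: [{"grip": grip, "slide": [x, y, z], "roll": roll}, ...]. A call has 1 to 5 rows; each row is the pose to reach, as a shift and turn from the pose commanded when the call began, along the tool's axes at that moment; what a row does not reach only later rows make up. A row lasts 1/8 s, in which the tool goes at most 62.5 mm and 10.7 degrees, less where a joint would pass 70% of its speed; a pose out of reach is approached as far as the arm can. A call with a gripper value outside its range is refused whole. The fingers move at their own pace and stop on an object; "grip_force" is the grip in N (left out, the last holds). Time passes only in rows, so rows that repeat a pose let the fingers close. It gives the time, the measured TCP pose, the force and the opening at its end, in the units of the state.
- get_state(): the state, without advancing time (a new reading comes with each control period).
- capture(name): name is "scene" or "top" or "wrist"; returns (picture, depth): 420x560x3 uint8, red, green, blue; 420x560 float32, m along the optical axis (not along the pixel's ray), 0 where there is no reading.
- get_calibration(name): a dict with "mtx" (3x3 intrinsics, pixels), "R" (3x3) and "t" (3): a world point X has camera coordinates R X + t. Camera axes: x right, y down, z forward; pixel columns grow to the right and rows downward; lengths in m; the calibration is good to about 2 mm. The wrist camera is an equidistant fisheye: a pixel r from the principal point sees the ray r / f radians off the axis. A picture is of the moment at which its call begins: read the wrist's pose just before it. get_calibration takes no time and is no camera call; for the wrist camera it gives the pose at the moment of the call.
- close_job(): hands the job in, once; it reports no verdict.
Trained networks look in the newest picture that a camera, given by its name, has taken for a name from the list of things; names that differ only in an ending like _2 or _b are one class to them, and where a whole thing is asked for, a point or a joint stands for the part that bears it (a point fixed in the world has none). Each returns a list of dicts, best first, with "score" (0 to 1); they miss things now and then, are a little off and sometimes report something else, mostly with a low value. They report only what shows in the picture. A call takes as long as a camera call.
- boxes_of(name, camera): "position" ([x, y, z] in m, in the coordinates of the camera as it stood for that picture, good to about 4 mm: the middle of the surface that is visible of it).
- cut_out(name, camera): "mask" (420x560 bool, what is visible of it).
The state is a dict: "time_s": time; "joints": joint angles; "qd": joint speeds; "joint_torque": joint torques, N m; "tcp_pos": TCP position; "eef_rot": TCP orientation; "contact_force": force on the tool from outside, world axes, zero at the start; "moment": the same for the moment, N m; "gripper_width": finger opening in m.
Only numpy, scipy, OpenCV 4.12 (cv2) and the standard library are available. Lean on these libraries where they do the work, as an engineer would, in place of code of your own. Each camera call takes 0.05 s, during which the arm holds its last target.

### The job

Measure how deep the hole is in the white block that stands on the red card: take the depth gauge from its stand and push it upright down that hole, gently, until its tip bottoms out on the floor of the hole, so that the block's rim slides the orange marker ring up the shaft to mark the depth. Let go and leave the gauge standing fully home in the hole with the marker resting on the rim. Do not ram the block, and leave the other things on the table where they are.

Things in the scene. Friction and masses are not known exactly. Their poses are not given: they have to be found in the camera images.
- gauge: depth gauge, 171 mm long, about 155 g, standing upright and hanging in the stand at the start. Origin at the rounded lower tip, z along the shaft towards the handle. Steel shaft of 10 mm diameter from z = 0 to 120 mm; black disc of 52 mm diameter from 120 to 126 mm; blue round handle of 22 mm diameter from 126 to 171 mm (grip it here from above; the disc keeps the fingers from slipping down)
- marker_face (a point): centre of the underside of the orange marker ring (24 mm diameter, 10 mm thick, on the gauge's shaft). Its height above the gauge's tip, along the shaft, is the depth shown: 25 to 40 mm at the start, at most 108 mm. The ring holds wherever it is left and takes about 5 N along the shaft to slide either way; it is wider than the holes in the blocks, so the rim of a block stops it while the shaft goes on down
- marker (a joint): slide of the marker along the shaft, m: depth shown = 25 mm + this value; grows towards the handle
- stand: fixed wooden stand 90 x 90 mm, 140 mm high: base plate, four posts at the corners and a top plate 8 mm thick with a 30 mm hole in its middle. Origin at the centre of its underside, z up. At the start the gauge hangs with its black disc lying on the top plate (tip 20 mm above the table); shaft and marker pass through the hole, 3 mm to spare all round the marker
- card_red: red card 92 x 92 x 2 mm lying on the grey board under one of the blocks; origin at the centre of its underside. The block centred on it is the one to measure. (The yellow and the blue card carry the other two blocks)
- block_a: white block 62 x 62 x 110 mm high, fixed upright on one of the coloured cards; origin at the centre of its underside, z up (top face at z = 110 mm). Down its centre line runs a blind hole of 12 mm diameter, with a 2.5 mm chamfer and a printed black ring (19 to 27 mm diameter) round its mouth. Its flat, rigid floor cannot be seen; its depth differs each time, between 50 and 95 mm
- block_b: white block 62 x 62 x 110 mm high, fixed upright on one of the coloured cards; origin at the centre of its underside, z up (top face at z = 110 mm). Down its centre line runs a blind hole of 12 mm diameter, with a 2.5 mm chamfer and a printed black ring (19 to 27 mm diameter) round its mouth. Its flat, rigid floor cannot be seen; its depth differs each time, between 50 and 95 mm
- block_c: white block 62 x 62 x 110 mm high, fixed upright on one of the coloured cards; origin at the centre of its underside, z up (top face at z = 110 mm). Down its centre line runs a blind hole of 12 mm diameter, with a 2.5 mm chamfer and a printed black ring (19 to 27 mm diameter) round its mouth. Its flat, rigid floor cannot be seen; its depth differs each time, between 50 and 95 mm
- core_a: liner inside block_a, fixed with it; only its flat top, which is the floor of the hole, can be touched, and only through the hole. Origin at the centre of the block's underside, so its pose does not tell how high the floor lies
- core_b: liner inside block_b, fixed with it; only its flat top, which is the floor of the hole, can be touched, and only through the hole. Origin at the centre of the block's underside, so its pose does not tell how high the floor lies
- core_c: liner inside block_c, fixed with it; only its flat top, which is the floor of the hole, can be touched, and only through the hole. Origin at the centre of the block's underside, so its pose does not tell how high the floor lies
- pen: loose clear ballpoint with a blue end, 143 mm long, 9 mm thick, lying in front of the robot, to be left alone; origin at the table under its middle
- cup_orange: loose small orange cup, 42 mm wide, 30 mm high, to be left alone; origin under its base
- cup_pink: loose small pink cup, 42 mm wide, 30 mm high, to be left alone; origin under its base
- water: loose clear water bottle, 64 mm wide, 200 mm high, to be left alone; origin under its base
- glue: loose white glue bottle with orange cap, 38 mm wide, 100 mm high, to be left alone; origin under its base
- jar: loose glass jar with black lid, 52 mm wide, 60 mm high, to be left alone; origin under its base

How it is judged:
By the outcome, as a careful person would: the job done as asked, in the order asked, and still so for the second after the job is handed in, with the robot touching nothing.
It also fails if it takes over 58 s, if anything falls off the work surface, if the arm or the gripper's body presses on something with over 40 N, if the wrist force passes 120 N, or if a joint passes its speed limit or range.

## Working session

There is one attempt and no reset: what is moved stays moved. The work goes in short steps, Python scripts to look and compute and a tool call to move; the robot and the scene stay as the last step left them, time stands still between calls to the robot, and variables do not carry over. Pictures are saved under pics/ and viewed, and the job is handed in when it is done.

Besides the shell and the picture viewer there is one more tool, called as a command line: name --argument value ..., lists and objects as JSON in quotes. apply_moves: Moves the arm, as the interface text tells. Its arguments: {"type":"object","properties":{"commands":{"type":"array"},"grip_force":{"type":"number"}},"required":["commands"]}

```bash
ls; mkdir -p pics; python3 - <<'E'
from plant import *
import cv2
print(get_state())
for n in("scene","top","wrist"):
    c=get_calibration(n);print(n,c)
    p,d=capture(n);cv2.imwrite(f"pics/{n}0.png",p[:,:,::-1])
E
```

```text
pics
{'time_s': 0.0, 'joints': array([ 8.40571862e+01,  2.05907366e+01,  6.35730865e-01, -2.09586916e-02,
       -7.01349012e+01, -1.65068593e+01]), 'qd': array([ 0.0622634 ,  0.05580961, -0.04012557, -0.02963633, -0.03816102,
        0.00263087]), 'joint_torque': array([ 1.37497897e-03, -5.82713807e+01,  2.93048555e+01,  6.99732408e+00,
        7.06541701e-03, -1.47426081e-04]), 'tcp_pos': array([0.25759909, 0.62340525, 0.22564279]), 'eef_rot': array([ 1.79908200e+02, -6.65719791e-03, -2.24568052e+01]), 'contact_force': array([-0.5201228 ,  0.07704499,  0.66018539]), 'moment': array([ 0.00234433, -0.02832883,  0.02888025]), 'gripper_width': 0.0877821895420169}
scene {'mtx': array([[438.99954981,   0.        , 282.45830152],
       [  0.        , 438.99954981, 210.92785261],
       [  0.        ,   0.        ,   1.        ]]), 'R': array([[ 6.13241723e-01,  7.89894955e-01, -7.40565437e-04],
       [ 5.27192070e-01, -4.09987900e-01, -7.44297282e-01],
       [-5.88220291e-01,  4.56043727e-01, -6.67848043e-01]]), 't': array([-0.42852398, -0.20033992,  1.42227866])}
top {'mtx': array([[459.78761322,   0.        , 281.21363505],
       [  0.        , 459.78761322, 208.18117727],
       [  0.        ,   0.        ,   1.        ]]), 'R': array([[-0.01265725, -0.99991893,  0.00138572],
       [-0.98291369,  0.01218747, -0.18366314],
       [ 0.18363136, -0.00368671, -0.98298827]]), 't': array([0.11024788, 0.55319481, 0.91386008])}
wrist {'mtx': array([[325.1922621 ,   0.        , 281.11650729],
       [  0.        , 325.1922621 , 210.77318197],
       [  0.        ,   0.        ,   1.        ]]), 'R': array([[-0.38271788, -0.92386451,  0.00118251],
       [-0.89610841,  0.37153049,  0.24280611],
       [-0.22475929,  0.09186658, -0.97007412]]), 't': array([ 0.67531201, -0.03093389,  0.38846118])}
```

View pics/scene0.png

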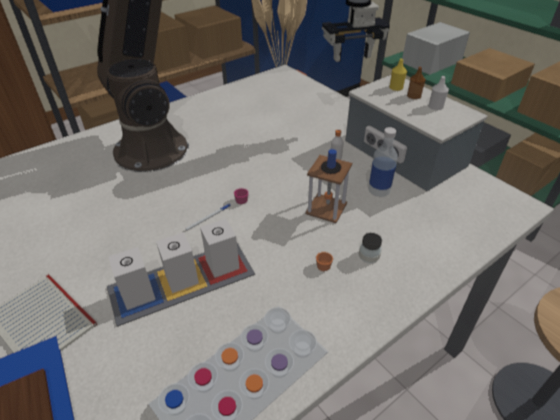

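View pics/top0.png

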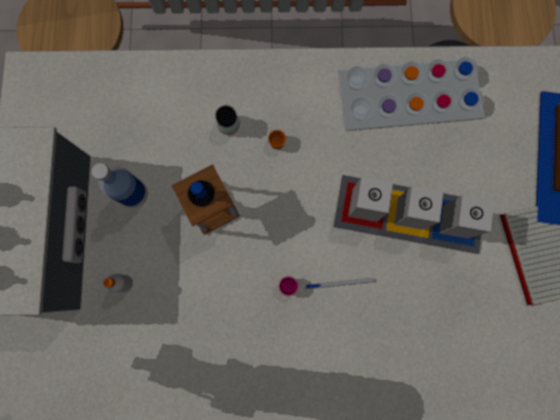

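View pics/wrist0.png

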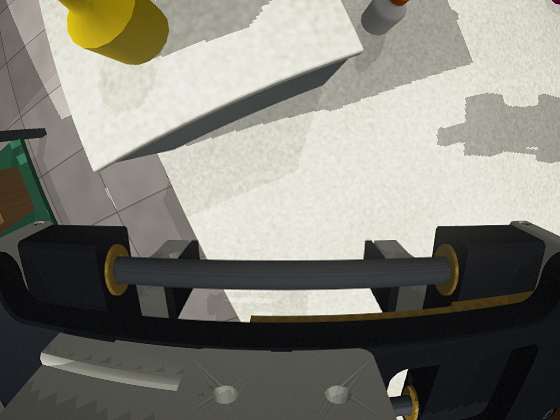

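The scene and top views show the red-card block as the one nearest the stand (ring at top ≈(375,194), scene ≈(218,231)). The gauge handle is at top ≈(198,189) and scene ≈(332,157). The wrist view shows neither yet.

```bash
cat > h.py <<'E'
from plant import *
import cv2, numpy as np
def world(n,u,v,d,c=None):
    c=c or get_calibration(n); K=c["mtx"]
    p=np.array([(u-K[0,2])/K[0,0],(v-K[1,2])/K[1,1],1])*d
    return c["R"].T@(p-c["t"])
def tri(obs):
    A=np.zeros((3,3));b=np.zeros(3)
    for n,u,v in obs:
        c=get_calibration(n);o=-c["R"].T@c["t"];r=world(n,u,v,1)-o;r/=np.linalg.norm(r)
        P=np.eye(3)-np.outer(r,r);A+=P;b+=P@o
    x=np.linalg.solve(A,b)
    res=[]
    for n,u,v in obs:
        c=get_calibration(n);q=c["mtx"]@(c["R"]@x+c["t"]);res.append(np.round([q[0]/q[2]-u,q[1]/q[2]-v],1))
    return x,res
E
python3 - <<'E'
from h import *
for n in("scene","top"):
    p,d=capture(n);np.savez(f"{n}.npz",p=p,d=d)
    for o in("gauge","block_a","card_red","stand"):
        c=get_calibration(n)
        print(n,o,[(np.round(c["R"].T@(np.array(b["position"])-c["t"]),4),round(b["score"],2)) for b in boxes_of(o,n)])
    crops={"scene":[(300,140,60,80),(190,215,60,60)],"top":[(165,160,80,80),(340,170,80,70)]}[n]
    for i,(x,y,w,h) in enumerate(crops):
        cv2.imwrite(f"pics/{n}c{i}.png",cv2.resize(p[y:y+h,x:x+w,::-1],None,fx=7,fy=7,interpolation=cv2.INTER_NEAREST))
E
python3 - <<'E'
import cv2,numpy as np
ims=[cv2.copyMakeBorder(cv2.resize(cv2.imread(f"pics/{n}c{i}.png"),(390,290) if 0 else None,fx=.7,fy=.7) if 0 else cv2.imread(f"pics/{n}c{i}.png"),0,0,0,0,0) for n in("scene","top") for i in(0,1)]
for i in ims: print(i.shape)
E
```

```text
scene gauge [(array([0.5693, 0.2489, 0.1473]), 0.92)]
scene block_a [(array([ 0.5549, -0.2793,  0.0962]), 0.98), (array([ 0.5937, -0.0848,  0.0899]), 0.87), (array([ 0.5744, -0.1851,  0.0934]), 0.55)]
scene card_red [(array([ 0.595 , -0.1086,  0.0089]), 0.58)]
scene stand [(array([0.58  , 0.2384, 0.0641]), 0.87), (array([0.5709, 0.2504, 0.0588]), 0.61)]
top gauge [(array([0.5613, 0.2521, 0.15  ]), 0.85)]
top block_a [(array([ 0.5638, -0.0739,  0.1155]), 0.87), (array([ 0.5414, -0.1673,  0.1169]), 0.86)]
top card_red [(array([ 0.5423, -0.0504,  0.0067]), 0.75)]
top stand [(array([0.548 , 0.2464, 0.1419]), 0.96)]
(560, 420, 3)
(420, 420, 3)
(560, 560, 3)
(490, 560, 3)
```

View pics/scenec0.png

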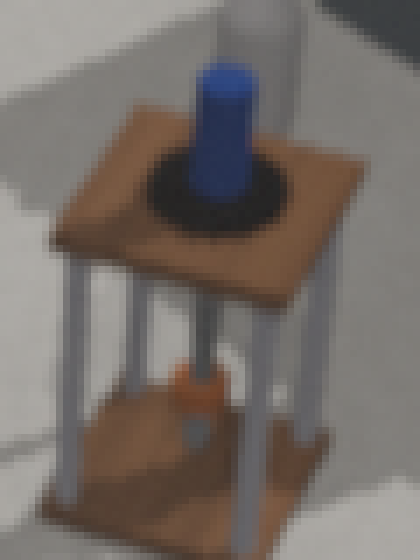

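View pics/scenec1.png

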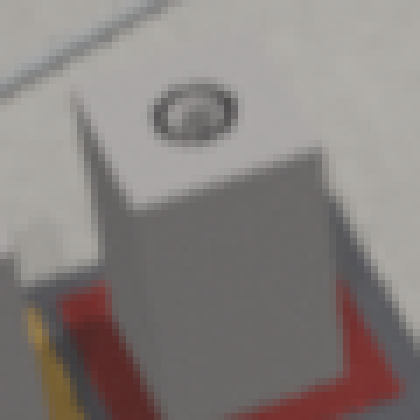

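View pics/topc0.png

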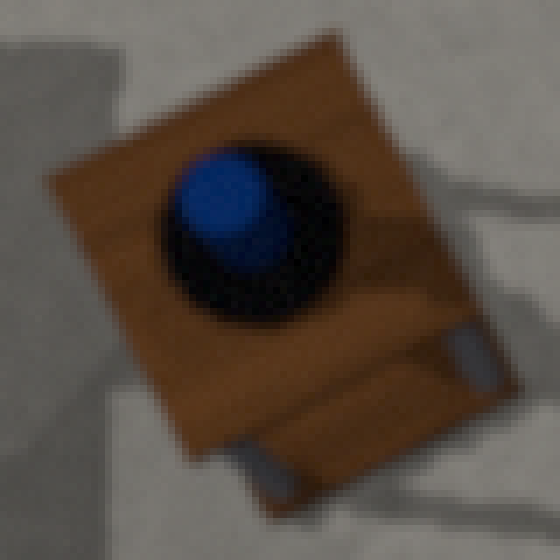

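View pics/topc1.png

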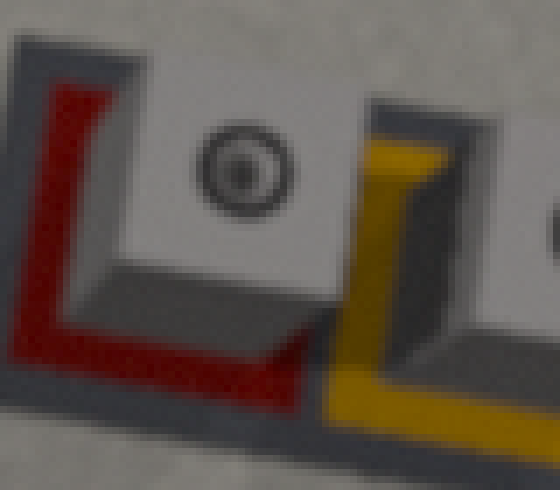

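```bash
python3 - <<'E'
from h import *
print("htop",tri([("scene",332.4,150.6),("top",196.4,187.1)]))
print("disc",tri([("scene",330.5,166.9),("top",200.6,192.8)]))
print("ring",tri([("scene",217.2,230.6),("top",374.5,193.8)]))
for n,l in(("scene",[(332,151),(212,227),(228,236)]),("top",[(196,187),(364,186),(385,200),(363,201)])):
    z=np.load(n+".npz")["d"]
    for u,v in l: print(n,u,v,world(n,u,v,z[v,u]))
E
```

```text
htop (array([0.56884864, 0.2562219 , 0.19143354]), [array([ 0., -0.]), array([0., 0.])])
disc (array([0.56863161, 0.25621968, 0.14233305]), [array([ 0.4, -0.1]), array([0.5, 0.3])])
ring (array([ 0.56795216, -0.08035108,  0.11888923]), [array([ 0.3, -0. ]), array([0.3, 0.2])])
scene 332 151 [0.56805744 0.25565386 0.19004687]
scene 212 227 [ 0.54950841 -0.08358342  0.11777955]
scene 228 236 [ 0.59559497 -0.07069309  0.11790195]
top 196 187 [0.56869291 0.25670305 0.19311737]
top 364 186 [ 0.58454883 -0.06008829  0.11760695]
top 385 200 [ 0.55507874 -0.09899339  0.12167141]
top 363 201 [ 0.55455239 -0.05685738  0.11703372]
```

```bash
python3 - <<'E'
from h import *
c=get_calibration("scene");d=np.load("scene.npz")["d"]
v,u=np.mgrid[0:420,0:560];K=c["mtx"]
P=np.stack([(u-K[0,2])/K[0,0]*d,(v-K[1,2])/K[1,1]*d,d],-1).reshape(-1,3)-c["t"]
W=P@c["R"]
W=W[(d>0).ravel()]
W=W[(W[:,2]>0.03)&(W[:,0]>0.0)&(W[:,0]<.9)&(abs(W[:,1])<.9)]
H=np.zeros((18,36))
i=(W[:,0]/.05).astype(int);j=((W[:,1]+.9)/.05).astype(int)
np.maximum.at(H,(i,j),W[:,2])
print("cols y from -.3"); print("     ",*["%4d"%(-900+50*k) for k in range(12,36)])
for r in range(18): print("%4d"%(r*50),*["%4d"%(h*1000) for h in H[r,12:]])
c=get_calibration("wrist");s=get_state()
from scipy.spatial.transform import Rotation as R
T=R.from_euler("xyz",s["eef_rot"],degrees=True).as_matrix()
print(T,"cam in tool",T.T@(-c["R"].T@c["t"]-s["tcp_pos"]),"cam axes in tool",T.T@c["R"].T)
E
```

```text
cols y from -.3
      -300 -250 -200 -150 -100  -50    0   50  100  150  200  250  300  350  400  450  500  550  600  650  700  750  800  850
   0    0    0    0   31  279  281  280  278    0    0    0    0    0    0    0    0    0    0    0    0    0    0    0    0
  50    0    0    0    0  245  278  279  230    0    0    0    0    0    0    0    0    0    0    0    0    0    0    0    0
 100    0    0    0    0  209  259  260  215    0    0    0    0    0    0    0    0    0    0    0    0    0    0    0    0
 150    0    0    0    0    0    0    0    0    0    0    0    0    0    0    0    0  335  336    0    0    0    0    0    0
 200    0    0    0    0    0    0    0    0    0    0    0    0    0    0    0    0  336  404  382  305    0    0    0    0
 250    0    0    0    0    0    0    0    0    0    0    0    0    0    0    0    0  336  409  410  401  336    0    0    0
 300    0    0    0    0    0    0    0    0    0    0    0    0    0    0    0    0  179  178  393  392  335    0    0    0
 350    0    0    0    0    0    0    0   32   30    0    0    0    0    0  100    
[... 966 characters left out ...]
   60   63    0    0    0    0    0    0    0    0    0    0    0    0    0
 800   36   35   36   36   37   34    0    0    0    0    0    0    0    0    0    0    0    0    0    0    0    0    0    0
 850   36   36   37   36   37   35    0    0    0    0    0    0    0    0    0    0    0    0    0    0    0    0    0    0
[[ 9.24237967e-01 -3.81816945e-01  3.17585345e-05]
 [-3.81816946e-01 -9.24237966e-01  4.26269448e-05]
 [ 1.30767535e-05 -5.15233874e-05 -9.99999999e-01]] cam in tool [ 0.06495278 -0.00091033 -0.15779891] cam axes in tool [[-8.74973270e-04 -9.70031572e-01 -2.42977331e-01]
 [ 9.99999579e-01 -7.81147398e-04 -4.82494655e-04]
 [ 2.78233938e-04 -2.42977651e-01  9.70031847e-01]]
```

apply_moves --commands '[{"grip": 0,"slide": [0.02,0.01,-0.033],"roll": 0},{"grip": 0,"slide": [0.07,0.036,-0.033],"roll": 0},{"grip": 0,"slide": [0.12,0.062,-0.033],"roll": 0},{"grip": 0,"slide": [0.17,0.088,-0.033],"roll": 0},{"grip": 0,"slide": [0.22,0.114,-0.033],"roll": 0}]' --grip_force 20

```text
time_s: 1.27
tcp_pos: [0.4184, 0.433, 0.2599]
eef_rot: [-180.0, -0.0, -22.4]
contact_force: [0.4, 0.5, -0.3]
gripper_width: 0.0877
```

apply_moves --commands '[{"grip": 0,"slide": [0.05,0.026,0],"roll": 0},{"grip": 0,"slide": [0.1,0.052,0],"roll": 0},{"grip": 0,"slide": [0.15,0.078,0],"roll": 0},{"grip": 0,"slide": [0.19,0.098,0],"roll": 0},{"grip": 0,"slide": [0.208,0.107,0],"roll": 0}]'

```text
time_s: 1.9
tcp_pos: [0.5702, 0.2542, 0.2595]
eef_rot: [180.0, -0.0, -22.6]
contact_force: [0.2, -0.2, -0.8]
gripper_width: 0.0875
```

apply_moves --commands '[{"grip": 0,"slide": [0,0,0],"roll": 0},{"grip": 0,"slide": [0,0,0],"roll": 0}]'

```text
time_s: 2.15
tcp_pos: [0.5685, 0.2568, 0.2596]
eef_rot: [-180.0, 0.0, -22.4]
contact_force: [-0.2, 0.0, -0.7]
gripper_width: 0.0879
```

```bash
cat >> h.py <<'E'
from scipy.spatial.transform import Rotation as Rot
def T(s=None):
    s=s or get_state(); return Rot.from_euler("xyz",s["eef_rot"],degrees=True).as_matrix(),s["tcp_pos"]
def wray(u,v,c):
    K=c["mtx"];a=(u-K[0,2])/K[0,0];b=(v-K[1,2])/K[1,1];r=np.hypot(a,b)
    x=np.array([a/r*np.sin(r),b/r*np.sin(r),np.cos(r)]);return -c["R"].T@c["t"],c["R"].T@x
def wz(u,v,c,z):
    o,r=wray(u,v,c);return o+r*(z-o[2])/r[2]
def wproj(X,c):
    p=c["R"]@X+c["t"];th=np.arctan2(np.hypot(p[0],p[1]),p[2]);k=th/np.hypot(p[0],p[1])
    return c["mtx"][0,0]*p[0]*k+c["mtx"][0,2],c["mtx"][1,1]*p[1]*k+c["mtx"][1,2]
E
python3 - <<'E'
from h import *
import pickle
s=get_state();c=get_calibration("wrist");p,d=capture("wrist")
pickle.dump((s,c,p,d),open("w1.pkl","wb"))
cv2.imwrite("pics/w1.png",p[:,:,::-1])
print(s["time_s"],s["tcp_pos"],s["eef_rot"],s["contact_force"])
print(wproj(np.array([.5688,.2562,.1914]),c))
E
```

```text
2.15 [0.56851523 0.25683123 0.25956743] [-1.79990298e+02  7.87490231e-03 -2.24213384e+01] [-0.24871576  0.02626795 -0.72344599]
(np.float64(283.17689302962685), np.float64(221.28172978594483))
```

View pics/w1.png

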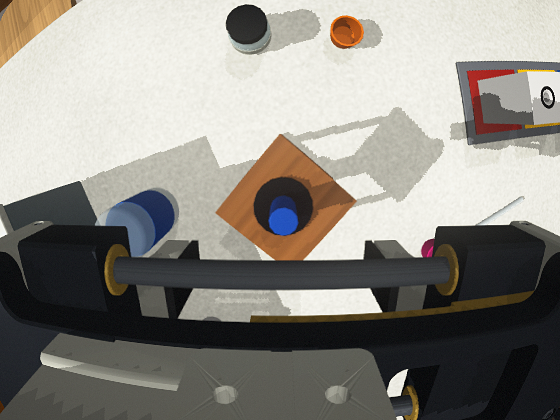

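The wrist view shows the handle's top at about (283,220). Predicted from triangulation was (283.2,221.3), which agrees to under 1 mm. Descending now.

apply_moves --commands '[{"grip": 0,"slide": [0,0,0.025],"roll": 0},{"grip": 0,"slide": [0,0,0.055],"roll": 0},{"grip": 0,"slide": [0,0,0.085],"roll": 0},{"grip": 0,"slide": [0,0,0.1],"roll": 0},{"grip": 0,"slide": [0,0,0.106],"roll": 0}]' --grip_force 20

```text
time_s: 2.82
tcp_pos: [0.5686, 0.2567, 0.1532]
eef_rot: [180.0, 0.0, -22.4]
contact_force: [0.3, -0.3, 0.5]
gripper_width: 0.0876
```

apply_moves --commands '[{"grip": 0,"slide": [0,0,0],"roll": 0},{"grip": 0.5,"slide": [0,0,0],"roll": 0},{"grip": 1,"slide": [0,0,0],"roll": 0},{"grip": 1,"slide": [0,0,0],"roll": 0},{"grip": 1,"slide": [0,0,0],"roll": 0}]' --grip_force 20

```text
time_s: 3.45
tcp_pos: [0.569, 0.2561, 0.1537]
eef_rot: [-180.0, -0.0, -22.5]
contact_force: [-0.9, -1.0, 0.2]
gripper_width: 0.0531
```

apply_moves --commands '[{"grip": 1,"slide": [0,0,0],"roll": 0},{"grip": 1,"slide": [0,0,0],"roll": 0}]' --grip_force 25

```text
time_s: 3.7
tcp_pos: [0.5689, 0.2561, 0.1535]
eef_rot: [180.0, -0.0, -22.5]
contact_force: [-0.5, -0.4, 0.9]
gripper_width: 0.0332
```

apply_moves --commands '[{"grip": 1,"slide": [0,0,0],"roll": 0},{"grip": 1,"slide": [0,0,0],"roll": 0},{"grip": 1,"slide": [0,0,0],"roll": 0},{"grip": 1,"slide": [0,0,0],"roll": 0}]' --grip_force 25

```text
time_s: 4.2
tcp_pos: [0.5689, 0.256, 0.1535]
eef_rot: [180.0, 0.0, -22.4]
contact_force: [-0.9, -1.0, 1.2]
gripper_width: 0.0215
```

```bash
python3 - <<'E'
from h import *
s=get_state();print(s["tcp_pos"],s["gripper_width"],s["contact_force"])
c=get_calibration("wrist");p,d=capture("wrist");cv2.imwrite("pics/w2.png",p[:,:,::-1])
E
```

```text
[0.56885837 0.25602696 0.15353673] 0.021543491545049274 [-0.85770563 -0.98653619  1.24937976]
```

View pics/w2.png

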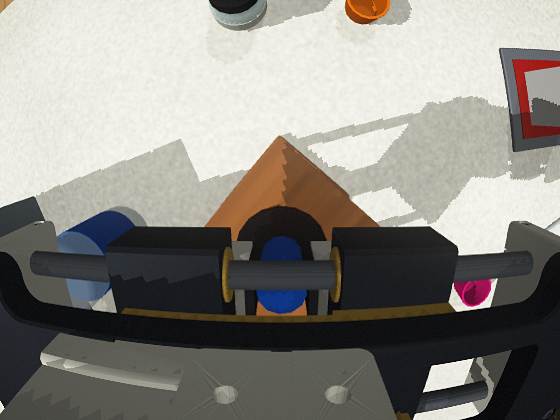

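Grip holds at 21.5 mm on the handle. Lifting straight up.

apply_moves --commands '[{"grip": 1,"slide": [0,0,-0.005],"roll": 0},{"grip": 1,"slide": [0,0,-0.02],"roll": 0},{"grip": 1,"slide": [0,0,-0.04],"roll": 0},{"grip": 1,"slide": [0,0,-0.06],"roll": 0},{"grip": 1,"slide": [0,0,-0.08],"roll": 0}]' --grip_force 35

```text
time_s: 4.88
tcp_pos: [0.5688, 0.2562, 0.2349]
eef_rot: [-180.0, 0.0, -22.5]
contact_force: [0.6, 0.8, -3.7]
gripper_width: 0.0212
```

apply_moves --commands '[{"grip": 1,"slide": [0,0,-0.02],"roll": 0},{"grip": 1,"slide": [0,0,-0.04],"roll": 0},{"grip": 1,"slide": [0,0,-0.06],"roll": 0},{"grip": 1,"slide": [0,0,-0.07],"roll": 0},{"grip": 1,"slide": [0,0,-0.07],"roll": 0}]'

```text
time_s: 5.5
tcp_pos: [0.5691, 0.2564, 0.3046]
eef_rot: [-179.9, -0.0, -22.4]
contact_force: [-0.6, 1.0, -2.0]
gripper_width: 0.0215
```

```bash
python3 - <<'E'
from h import *
s=get_state();print(s["tcp_pos"],s["eef_rot"],s["gripper_width"],s["contact_force"])
for n in("scene","top"):
    p,d=capture(n);cv2.imwrite(f"pics/{n}3.png",p[:,:,::-1])
E
```

```text
[0.56910974 0.25635516 0.30456971] [-1.79907887e+02 -4.26439281e-02 -2.24462474e+01] 0.021456050881473097 [-0.60857781  1.04123749 -2.01123405]
```

View pics/scene3.png

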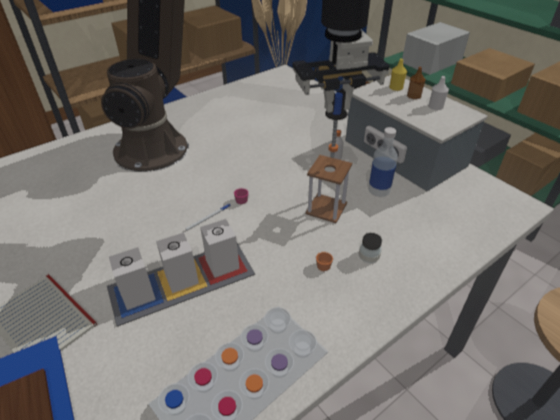

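The scene view shows the gauge hanging clear above the stand (handle at ≈(338,100), marker ≈(333,149)). I'm moving it over the red-card block.

apply_moves --commands '[{"grip": 1,"slide": [0.012,0.03,0],"roll": 0},{"grip": 1,"slide": [0.03,0.075,0],"roll": 0},{"grip": 1,"slide": [0.05,0.124,0],"roll": 0},{"grip": 1,"slide": [0.07,0.173,0],"roll": 0},{"grip": 1,"slide": [0.09,0.222,0],"roll": 0}]'

```text
time_s: 6.22
tcp_pos: [0.5667, 0.0149, 0.3027]
eef_rot: [180.0, 0.1, -22.4]
contact_force: [1.2, -0.2, -1.9]
gripper_width: 0.0212
```

apply_moves --commands '[{"grip": 1,"slide": [0.018,0.045,0],"roll": 0},{"grip": 1,"slide": [0.03,0.074,0],"roll": 0},{"grip": 1,"slide": [0.038,0.09,0],"roll": 0},{"grip": 1,"slide": [0.038,0.09,0],"roll": 0},{"grip": 1,"slide": [0.038,0.09,0],"roll": 0}]'

```text
time_s: 6.85
tcp_pos: [0.5681, -0.0805, 0.3031]
eef_rot: [180.0, 0.0, -22.4]
contact_force: [0.0, 0.5, -1.9]
gripper_width: 0.0216
```

```bash
cat > look.py <<'E'
from h import *
import sys,pickle
k=sys.argv[1]
s=get_state();print(s["time_s"],s["tcp_pos"],s["eef_rot"],s["gripper_width"],s["contact_force"])
D={"s":s}
for n in("scene","top","wrist"):
    c=get_calibration(n);p,d=capture(n);D[n]=(c,p,d);cv2.imwrite(f"pics/{n}{k}.png",p[:,:,::-1])
pickle.dump(D,open(f"D{k}.pkl","wb"))
def crop(n,x,y,w,h,f):
    cv2.imwrite(f"pics/{n}{k}c.png",cv2.resize(D[n][1][y:y+h,x:x+w,::-1],None,fx=f,fy=f,interpolation=cv2.INTER_CUBIC))
crop("scene",180,140,80,110,5);crop("top",320,140,100,100,6)
E
python3 look.py 4
```

```text
6.85 [ 0.56811242 -0.08050331  0.30314189] [ 1.79995268e+02  3.55620982e-02 -2.24342708e+01] 0.02155777095179187 [ 0.03510902  0.53829218 -1.86983325]
```

View pics/wrist4.png

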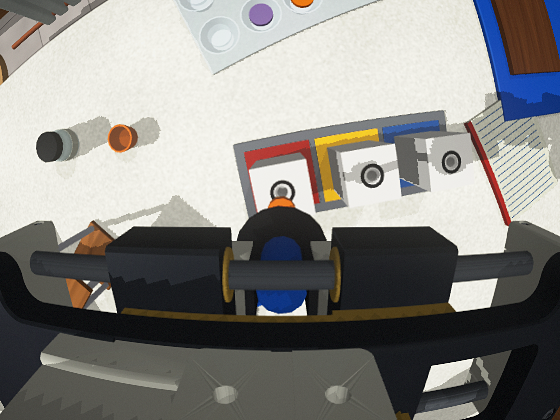

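View pics/scene4c.png

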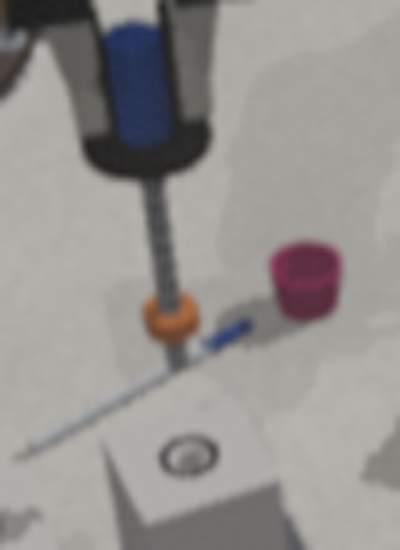

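View pics/top4c.png

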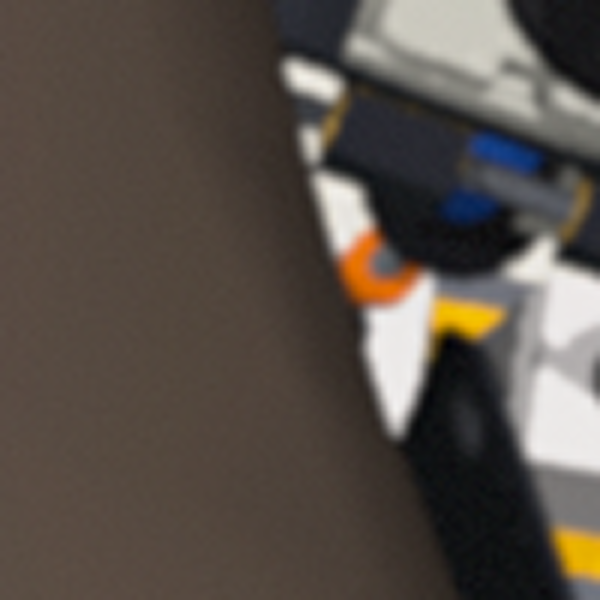

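```bash
python3 - <<'E'
from h import *
import pickle
D=pickle.load(open("D4.pkl","rb"));c=D["wrist"][0]
sc=D["scene"][0]
def pj(X,c):
    q=c["mtx"]@(c["R"]@np.array(X)+c["t"]);return q[:2]/q[2]
t=D["s"]["tcp_pos"]
print("hole pred wrist",wproj(np.array([.568,-.0803,.1185]),c))
for z in(.170,.2,.29,.34): 
  q=pj([t[0],t[1],z],sc);print("z",z,"scene",q,"crop",(q-[180,140]+.5)*5, "wrist",wproj(np.array([t[0],t[1],z]),c))
cv2.imwrite("pics/w4c.png",cv2.resize(D["wrist"][1][140:260,220:340,::-1],None,fx=5,fy=5,interpolation=cv2.INTER_CUBIC))
E
```

```text
hole pred wrist (np.float64(282.2670805802362), np.float64(191.94453201014014))
z 0.17 scene [215.12436211 213.56753792] crop [178.12181055 370.33768961] wrist (np.float64(282.6014281713522), np.float64(202.22964321865885))
z 0.2 scene [213.64387869 202.94509588] crop [170.71939345 317.22547942] wrist (np.float64(282.7508494273618), np.float64(210.1188828484165))
z 0.29 scene [208.78743523 168.10020097] crop [146.43717613 143.00100484] wrist (np.float64(283.47358302713087), np.float64(248.77179506407762))
z 0.34 scene [205.7833877  146.54621371] crop [131.41693848  35.23106855] wrist (np.float64(284.2421579352219), np.float64(290.8253294314092))
```

View pics/w4c.png

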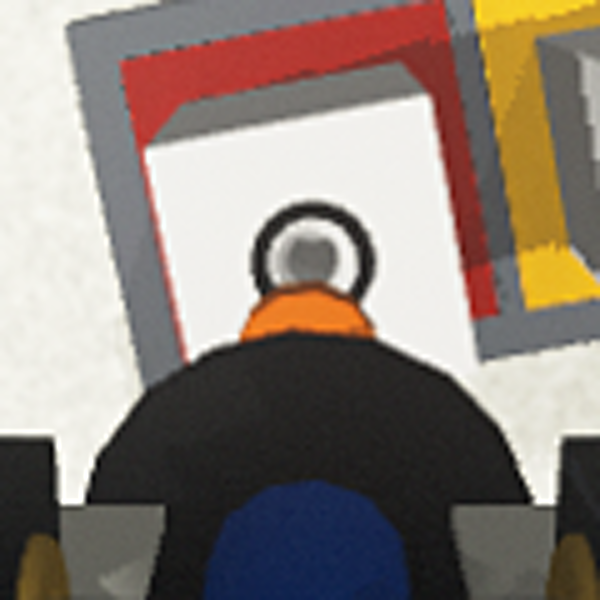

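```bash
python3 - <<'E'
from h import *
import pickle
D=pickle.load(open("D4.pkl","rb"));c=D["wrist"][0]
R,t=T(D["s"])
def show(nm,x,y,zt):
    u,v=wproj(R@np.array([x,y,0])+[t[0],t[1],t[2]+zt],c);print(nm,"crop",(u-220+.5)*5,(v-140+.5)*5)
# zt relative to TCP; disc top -.0075, bottom -.0135, handle top .0375
show("handle top front",.011,0,.0375);show("L",0,-.011,.0375);show("R",0,.011,.0375)
show("disc front",.026,0,-.0075);show("disc front bot",.026,0,-.0135)
show("disc L",.012,-.023,-.0075);show("disc R",.012,.023,-.0075)
# marker: estimate height from scene
p=D["scene"][1].astype(int);m=(p[...,0]>150)&(p[...,0]-p[...,2]>70)&(p[...,1]<150)
ys,xs=np.where(m[190:215,200:225]);print("marker scene",xs.mean()+200,ys.mean()+190,len(xs))
for f in(.025,.03,.035,.04):
    z=-.1335+f
    show("marker front top %.3f"%f,.012,0,z+.010);show("marker front bot",.012,0,z);
    show("L",0.004,-.0113,z+.01);show("R",.004,.0113,z+.01)
    q=D["scene"][0];r=q["mtx"]@(q["R"]@(t+[0,0,z+.005])+q["t"]);print("   scene",r[:2]/r[2])
E
```

```text
handle top front crop 324.2669749154206 640.8486409837215
L crop 191.99571039738117 759.5367963095998
R crop 455.3607297796759 759.170530562339
disc front crop 320.72160423299067 332.41183997414237
disc front bot crop 320.3198086735526 319.7199093861657
disc L crop 106.20712343273425 459.49445636897593
disc R crop 534.3071856462982 459.4062604754105
marker scene 215.625 202.0 16
marker front top 0.025 crop 316.4709088416643 287.733409030135
marker front bot crop 316.18829376675023 275.64496192814886
L crop 246.76377078019271 336.06264859186194
R crop 386.03628095562186 336.0801814542872
   scene [213.66193221 203.07462954]
marker front top 0.030 crop 316.6201448718789 294.12312913505303
marker front bot crop 316.32705238675754 281.578189746955
L crop 245.60401598279185 343.31688421985376
R crop 387.4872344587746 343.33290146315005
   scene [213.40901003 201.25991748]
marker front top 0.035 crop 316.77506300335324 300.76080201097597
marker front bot crop 316.4709088416643 287.7334090301349
L crop 244.40085347145867 350.84844725522913
R crop 388.99243024939153 350.86273676875976
   scene [213.15423448 199.43190747]
marker front top 0.040 crop 316.9359884620502 307.6609110871335
marker front bot crop 316.6201448718789 294.12312913505303
L crop 243.15185691372477 358.67319963058435
R crop 390.55489543908436 358.68552309334746
   scene [212.89758511 197.59045278]
```

The wrist view shows the hole ring at (282.1,191.9), matching its prediction to half a pixel. The gauge shows about 1 mm off, at the calibration limit. I'll lower it to just above the rim and compare them directly.

apply_moves --commands '[{"grip": 1,"slide": [0.0006,0.0006,0.01],"roll": 0},{"grip": 1,"slide": [0.0006,0.0006,0.025],"roll": 0},{"grip": 1,"slide": [0.0006,0.0006,0.038],"roll": 0},{"grip": 1,"slide": [0.0006,0.0006,0.044],"roll": 0},{"grip": 1,"slide": [0.0006,0.0006,0.044],"roll": 0}]'

```text
time_s: 7.62
tcp_pos: [0.5682, -0.082, 0.2589]
eef_rot: [180.0, 0.1, -22.4]
contact_force: [-0.1, -0.4, -2.2]
gripper_width: 0.0212
```

```bash
python3 look.py 5;python3 - <<'E'
import pickle,cv2
D=pickle.load(open("D5.pkl","rb"))
cv2.imwrite("pics/w5c.png",cv2.resize(D["wrist"][1][150:250,230:330,::-1],None,fx=6,fy=6,interpolation=cv2.INTER_CUBIC))
cv2.imwrite("pics/s5c.png",cv2.resize(D["scene"][1][190:250,190:240,::-1],None,fx=10,fy=10,interpolation=cv2.INTER_CUBIC))
E
```

```text
7.625 [ 0.56819232 -0.08196366  0.25891789] [ 1.79959817e+02  5.43755286e-02 -2.24491297e+01] 0.021200483917549032 [-0.09811043 -0.44433982 -2.22304332]
```

View pics/w5c.png

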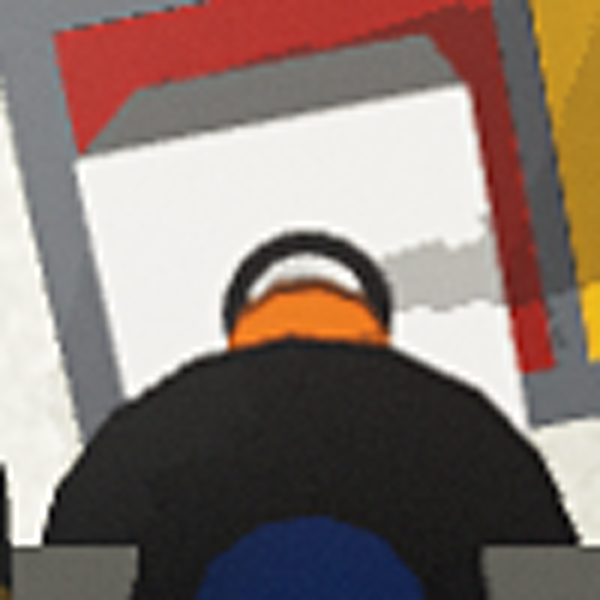

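View pics/s5c.png

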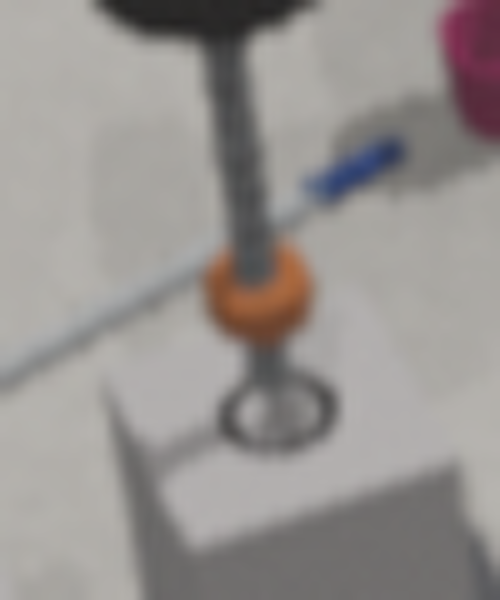

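View pics/top5c.png

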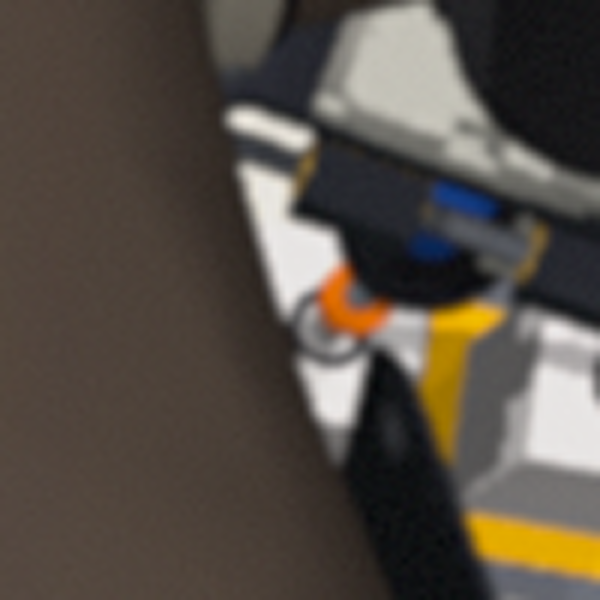

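```bash
python3 - <<'E'
from h import *
import pickle
D=pickle.load(open("D5.pkl","rb"));p=D["scene"][1].astype(float);g=p.mean(2);sc=D["scene"][0]
R,t=T(D["s"])
def pj(X,c=sc):
    q=c["mtx"]@(c["R"]@np.array(X)+c["t"]);return q[:2]/q[2]
print("TCP axis scene:")
for z in(.121,.14,.17,.19,.21,.23): print(z,pj([t[0],t[1],z]))
for v in list(range(195,213))+[224,225,226]:
    seg=g[v,207:224]; w=np.clip(140-seg,0,None); u0=np.arange(207,224)
    pk=np.argmin(g[v,210:221])+210
    win=np.arange(pk-4,pk+5);bg=(g[v,pk-5]+g[v,pk+5])/2
    w=np.clip(bg-g[v,win]-5,0,None);print(v,round((w*win).sum()/w.sum(),2),end=" | ")
# clean ring from initial scene pic
for nm,P in(("init",np.load("scene.npz")["p"].astype(float)),("now",p)):
    G=P.mean(2);sub=G[225:238,208:228]
    big=cv2.resize(sub,None,fx=10,fy=10,interpolation=cv2.INTER_CUBIC)
    m=(big<105).astype(np.uint8)
    cs,_=cv2.findContours(m,cv2.RETR_EXTERNAL,cv2.CHAIN_APPROX_NONE)
    k=max(cs,key=cv2.contourArea);e=cv2.fitEllipse(k);print(nm,(e[0][0]+.5)/10-.5+208,(e[0][1]+.5)/10-.5+225,e[1])
# same for top initial
P=np.load("top.npz")["p"].astype(float).mean(2);sub=P[184:204,364:386];big=cv2.resize(sub,None,fx=10,fy=10,interpolation=cv2.INTER_CUBIC)
cs,_=cv2.findContours((big<85).astype(np.uint8),cv2.RETR_EXTERNAL,cv2.CHAIN_APPROX_NONE)
k=max(cs,key=cv2.contourArea);e=cv2.fitEllipse(k);tt=((e[0][0]+.5)/10-.5+364,(e[0][1]+.5)/10-.5+184);print("top",tt,e[1])
P=np.load("scene.npz")["p"].astype(float).mean(2)
E
```

```text
TCP axis scene:
0.121 [216.86326531 230.27846869]
0.14 [215.98723256 224.04908299]
0.17 [214.55572199 213.86974729]
0.19 [213.56688475 206.83821965]
0.21 [212.54903294 199.60037212]
0.23 [211.50087052 192.14698869]
195 211.86 | 196 212.1 | 197 212.26 | 198 212.35 | 199 212.47 | 200 212.69 | 201 212.88 | 202 212.99 | 203 213.13 | 204 213.35 | 205 213.48 | 206 213.54 | 207 213.71 | 208 213.93 | 209 214.05 | 210 214.12 | 211 214.29 | 212 215.09 | 224 215.96 | 225 216.25 | 226 216.55 | init 220.09983978271484 231.05763778686523 (45.16206359863281, 70.04916381835938)
now 216.46101760864258 226.6223638534546 (40.97728729248047, 47.52224349975586)
top (374.53089447021483, 194.02938995361328) (131.1181182861328, 137.61306762695312)
```

```bash
cat > ring.py <<'E'
from h import *
import pickle
from scipy.optimize import minimize
D=pickle.load(open("D4.pkl","rb"))
S=get_calibration("scene");Tp=get_calibration("top")
def rectp(X,c):
    q=(X@c["R"].T+c["t"])@c["mtx"].T;return q[:,:2]/q[:,2:]
def fish(X,c):
    return np.array([wproj(x,c) for x in X])
th=np.linspace(0,2*np.pi,72,endpoint=False)
def samp(img,uv): return cv2.remap(img,uv[:,0].astype(np.float32).reshape(1,-1),uv[:,1].astype(np.float32).reshape(1,-1),cv2.INTER_CUBIC)[0]
def score(x,img,f,c,mask=None):
    out=[]
    for r in(.0105,.0115,.0125,.0155,.017):
        X=np.stack([x[0]+r*np.cos(th),x[1]+r*np.sin(th),np.full_like(th,x[2])],1)
        out.append(samp(img,f(X,c)))
    m=np.ones(72,bool) if mask is None else mask
    o=np.array(out)[:,m];
    return (o[:3].mean()-o[3:].mean())
ims=[("scene",np.load("scene.npz")["p"].astype(np.float32).mean(2),rectp,S),("top",np.load("top.npz")["p"].astype(np.float32).mean(2),rectp,Tp)]
ims.append(("wrist",D["wrist"][1].astype(np.float32).mean(2),fish,D["wrist"][0]))
# wrist mask: tool +x half (away from gauge)
tx=np.cos(th+np.radians(22.4));wm=tx>-.2
x0=np.array([.568,-.0803,.1185])
for n,im,f,c in ims:
    g=lambda q:score([q[0],q[1],.1185],im,f,c,wm if n=="wrist" else None)
    r=minimize(g,x0[:2],method="Nelder-Mead",options=dict(initial_simplex=x0[:2]+np.array([[0,0],[.003,0],[0,.003]])))
    print(n,r.x.round(4),r.fun)
g=lambda q:score(q,*ims[0][1:])+score(q,*ims[1][1:])
r=minimize(g,x0,method="Nelder-Mead",options=dict(initial_simplex=x0+np.array([[0,0,0],[.003,0,0],[0,.003,0],[0,0,.003]])));print("joint",r.x.round(4),r.fun)
E
python3 ring.py
```

```text
scene [ 0.5676 -0.0807] -57.694007873535156
top [ 0.5681 -0.08  ] -61.95086669921875
wrist [ 0.5679 -0.08  ] -192.30584716796875
joint [ 0.5678 -0.0804  0.1185] -118.01113891601562
```

The three cameras agree on the hole at (0.5678, −0.0803, 0.1185) to within 0.5 mm. The shaft is within about 1 mm of it, inside the chamfer's capture range. I'll descend gently and watch the side forces.

apply_moves --commands '[{"grip": 1,"slide": [0,-0.0004,0.002],"roll": 0},{"grip": 1,"slide": [0,-0.0004,0.005],"roll": 0},{"grip": 1,"slide": [0,-0.0004,0.007],"roll": 0},{"grip": 1,"slide": [0,-0.0004,0.009],"roll": 0},{"grip": 1,"slide": [0,-0.0004,0.009],"roll": 0}]'

```text
time_s: 8.4
tcp_pos: [0.5685, -0.0815, 0.2503]
eef_rot: [180.0, 0.0, -22.4]
contact_force: [-0.1, -0.1, -2.8]
gripper_width: 0.021
```

apply_moves --commands '[{"grip": 1,"slide": [0,0,0.002],"roll": 0},{"grip": 1,"slide": [0,0,0.004],"roll": 0},{"grip": 1,"slide": [0,0,0.004],"roll": 0}]'

```text
time_s: 8.78
tcp_pos: [0.5684, -0.0815, 0.2464]
eef_rot: [180.0, 0.0, -22.4]
contact_force: [-0.5, -0.1, -1.9]
gripper_width: 0.0213
```

No contact force, with the tip about 5 mm below the rim, so it has entered the hole. Continuing.

apply_moves --commands '[{"grip": 1,"slide": [0,0,0.003],"roll": 0},{"grip": 1,"slide": [0,0,0.006],"roll": 0},{"grip": 1,"slide": [0,0,0.009],"roll": 0},{"grip": 1,"slide": [0,0,0.012],"roll": 0},{"grip": 1,"slide": [0,0,0.012],"roll": 0}]'

```text
time_s: 9.4
tcp_pos: [0.5684, -0.0815, 0.2343]
eef_rot: [180.0, 0.0, -22.5]
contact_force: [0.2, -0.7, -1.3]
gripper_width: 0.0218
```

```bash
python3 look.py 6;python3 - <<'E'
import pickle,cv2
D=pickle.load(open("D6.pkl","rb"))
cv2.imwrite("pics/s6c.png",cv2.resize(D["scene"][1][190:250,190:240,::-1],None,fx=10,fy=10,interpolation=cv2.INTER_CUBIC))
E
```

```text
9.4 [ 0.56843797 -0.08153294  0.23425729] [ 1.79986511e+02  2.44683041e-02 -2.24505044e+01] 0.02175121546424921 [ 0.20940784 -0.68022236 -1.29169154]
```

View pics/s6c.png

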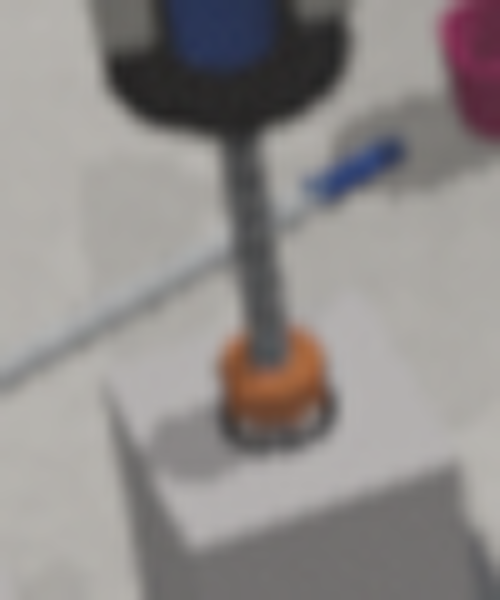

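The scene shows the shaft in the hole and the marker about to meet the rim. Side forces are under 1 N.

apply_moves --commands '[{"grip": 1,"slide": [0,0,0.003],"roll": 0},{"grip": 1,"slide": [0,0,0.006],"roll": 0},{"grip": 1,"slide": [0,0,0.009],"roll": 0},{"grip": 1,"slide": [0,0,0.012],"roll": 0},{"grip": 1,"slide": [0,0,0.015],"roll": 0}]'

```text
time_s: 10.18
tcp_pos: [0.5688, -0.0816, 0.2199]
eef_rot: [-180.0, -0.0, -22.4]
contact_force: [-0.8, -0.4, 4.2]
gripper_width: 0.021
```

apply_moves --commands '[{"grip": 1,"slide": [0,0,0.002],"roll": 0},{"grip": 1,"slide": [0,0,0.004],"roll": 0},{"grip": 1,"slide": [0,0,0.006],"roll": 0},{"grip": 1,"slide": [0,0,0.008],"roll": 0},{"grip": 1,"slide": [0,0,0.01],"roll": 0}]'

```text
time_s: 10.8
tcp_pos: [0.5686, -0.0815, 0.2095]
eef_rot: [-180.0, -0.0, -22.4]
contact_force: [-1.1, -0.2, 3.8]
gripper_width: 0.0214
```

The marker is sliding at about 5–6 N. From here I'll creep down with a softer grip so the push stays limited at the floor.

apply_moves --commands '[{"grip": 1,"slide": [0,0,0.001],"roll": 0},{"grip": 1,"slide": [0,0,0.002],"roll": 0},{"grip": 1,"slide": [0,0,0.003],"roll": 0},{"grip": 1,"slide": [0,0,0.004],"roll": 0},{"grip": 1,"slide": [0,0,0.005],"roll": 0}]' --grip_force 20

```text
time_s: 11.42
tcp_pos: [0.5686, -0.0815, 0.2045]
eef_rot: [-180.0, -0.0, -22.4]
contact_force: [-1.3, -0.4, 4.2]
gripper_width: 0.0214
```

apply_moves --commands '[{"grip": 1,"slide": [0,0,0.0008],"roll": 0},{"grip": 1,"slide": [0,0,0.0016],"roll": 0},{"grip": 1,"slide": [0,0,0.0024],"roll": 0},{"grip": 1,"slide": [0,0,0.0032],"roll": 0}]' --grip_force 15

```text
time_s: 11.92
tcp_pos: [0.5686, -0.0815, 0.2013]
eef_rot: [-180.0, -0.0, -22.4]
contact_force: [-0.2, 0.6, 3.8]
gripper_width: 0.0221
```

apply_moves --commands '[{"grip": 1,"slide": [0,0,0.0008],"roll": 0},{"grip": 1,"slide": [0,0,0.0016],"roll": 0},{"grip": 1,"slide": [0,0,0.0024],"roll": 0},{"grip": 1,"slide": [0,0,0.0032],"roll": 0}]'

```text
time_s: 12.42
tcp_pos: [0.5686, -0.0815, 0.1981]
eef_rot: [-180.0, -0.0, -22.4]
contact_force: [-0.2, -0.1, 3.8]
gripper_width: 0.0217
```

apply_moves --commands '[{"grip": 1,"slide": [0,0,0.001],"roll": 0},{"grip": 1,"slide": [0,0,0.002],"roll": 0},{"grip": 1,"slide": [0,0,0.003],"roll": 0},{"grip": 1,"slide": [0,0,0.004],"roll": 0}]'

```text
time_s: 12.92
tcp_pos: [0.5686, -0.0815, 0.1941]
eef_rot: [-180.0, -0.0, -22.4]
contact_force: [-0.5, -0.2, 3.5]
gripper_width: 0.0216
```

apply_moves --commands '[{"grip": 1,"slide": [0,0,0.001],"roll": 0},{"grip": 1,"slide": [0,0,0.002],"roll": 0},{"grip": 1,"slide": [0,0,0.003],"roll": 0},{"grip": 1,"slide": [0,0,0.004],"roll": 0}]'

```text
time_s: 13.42
tcp_pos: [0.569, -0.0817, 0.1912]
eef_rot: [-180.0, -0.1, -22.4]
contact_force: [-2.2, 1.3, 13.4]
gripper_width: 0.0216
```

The force rose to 13 N at about 61 mm depth, so the tip has either reached the floor or wedged. I'll hold and check.

apply_moves --commands '[{"grip": 1,"slide": [0,0,0],"roll": 0}]'

```text
time_s: 13.55
tcp_pos: [0.569, -0.0817, 0.1913]
eef_rot: [-180.0, -0.1, -22.4]
contact_force: [-2.5, 0.3, 9.6]
gripper_width: 0.0215
```

```bash
python3 look.py 7;python3 - <<'E'
import pickle,cv2
D=pickle.load(open("D7.pkl","rb"))
cv2.imwrite("pics/s7c.png",cv2.resize(D["scene"][1][180:250,180:250,::-1],None,fx=8,fy=8,interpolation=cv2.INTER_CUBIC))
E
```

```text
13.55 [ 0.56901683 -0.08165106  0.19126049] [-1.79990017e+02 -8.27989370e-02 -2.24237979e+01] 0.021499073322088207 [-2.53919336  0.33382495  9.55187364]
```

View pics/s7c.png

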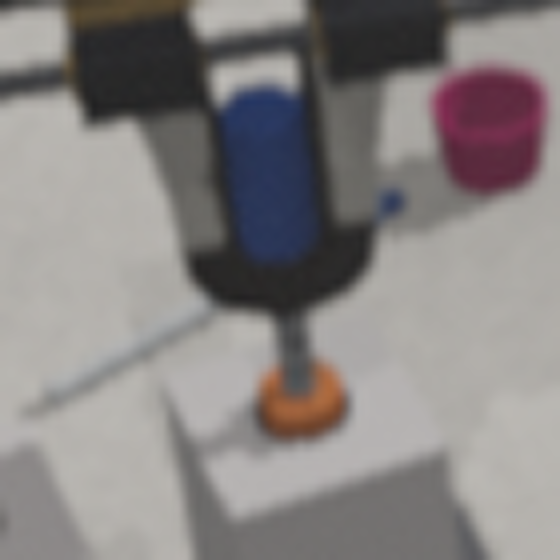

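View pics/wrist7.png

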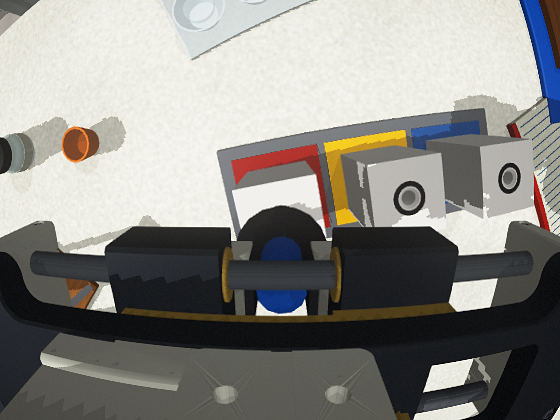

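apply_moves --commands '[{"grip": 1,"slide": [-0.0005,0.0002,0],"roll": 0},{"grip": 1,"slide": [-0.0005,0.0002,0.0007],"roll": 0},{"grip": 1,"slide": [-0.0005,0.0002,0.0014],"roll": 0}]'

```text
time_s: 14.08
tcp_pos: [0.5692, -0.0818, 0.1911]
eef_rot: [-180.0, -0.2, -22.4]
contact_force: [-2.0, 0.0, 17.9]
gripper_width: 0.0218
```

The floor is stiff: TCP z stayed put while the force rose to 18 N with only 2 N sideways, so the tip has bottomed. I'll relax the push, then release.

apply_moves --commands '[{"grip": 1,"slide": [0,0,-0.0009],"roll": 0},{"grip": 1,"slide": [0,0,-0.0017],"roll": 0},{"grip": 1,"slide": [0,0,-0.0017],"roll": 0}]'

```text
time_s: 14.45
tcp_pos: [0.5687, -0.0816, 0.1913]
eef_rot: [-180.0, -0.1, -22.4]
contact_force: [0.3, -0.2, 7.5]
gripper_width: 0.0217
```

apply_moves --commands '[{"grip": 0.7,"slide": [0,0,0],"roll": 0},{"grip": 0.6,"slide": [0,0,0],"roll": 0},{"grip": 0.3,"slide": [0,0,0],"roll": 0},{"grip": 0.3,"slide": [0,0,0],"roll": 0},{"grip": 0.3,"slide": [0,0,0],"roll": 0}]'

```text
time_s: 15.08
tcp_pos: [0.568, -0.0815, 0.1904]
eef_rot: [180.0, 0.0, -22.4]
contact_force: [-0.8, 0.6, -0.7]
gripper_width: 0.0586
```

apply_moves --commands '[{"grip": 0.3,"slide": [0,0,0],"roll": 0},{"grip": 0.3,"slide": [0,0,0],"roll": 0}]'

```text
time_s: 15.32
tcp_pos: [0.568, -0.0815, 0.1905]
eef_rot: [-180.0, -0.0, -22.4]
contact_force: [-0.1, -0.6, 0.8]
gripper_width: 0.0612
```

Released with no residual force. Rising straight up.

apply_moves --commands '[{"grip": 0.3,"slide": [0,0,-0.01],"roll": 0},{"grip": 0.3,"slide": [0,0,-0.03],"roll": 0},{"grip": 0.3,"slide": [0,0,-0.055],"roll": 0},{"grip": 0.3,"slide": [0,0,-0.08],"roll": 0},{"grip": 0.3,"slide": [0,0,-0.1],"roll": 0}]'

```text
time_s: 15.95
tcp_pos: [0.5683, -0.0816, 0.2925]
eef_rot: [-180.0, -0.1, -22.4]
contact_force: [-0.0, -0.6, -0.9]
gripper_width: 0.0614
```

```bash
python3 look.py 8;python3 - <<'E'
import pickle,cv2
D=pickle.load(open("D8.pkl","rb"))
cv2.imwrite("pics/s8c.png",cv2.resize(D["scene"][1][180:250,180:250,::-1],None,fx=8,fy=8,interpolation=cv2.INTER_CUBIC))
E
```

```text
15.95 [ 0.56829513 -0.08156319  0.29250128] [-1.79961823e+02 -8.61269337e-02 -2.24438972e+01] 0.06139088435376419 [-0.01070715 -0.59817282 -0.87717887]
```

View pics/s8c.png

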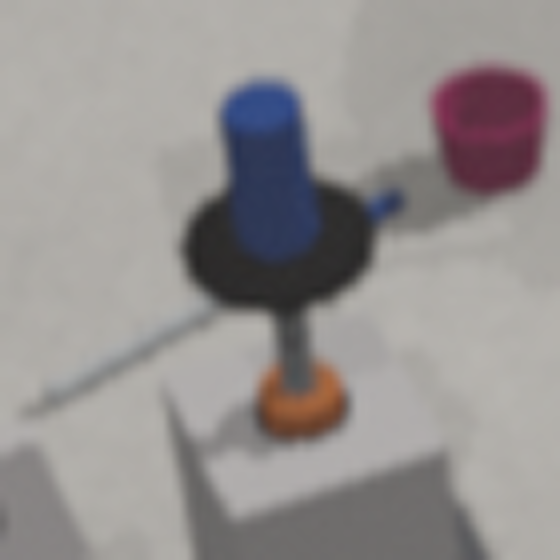

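View pics/wrist8.png

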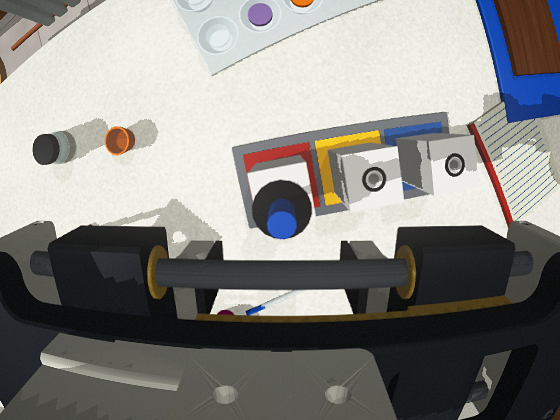

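View pics/scene8.png

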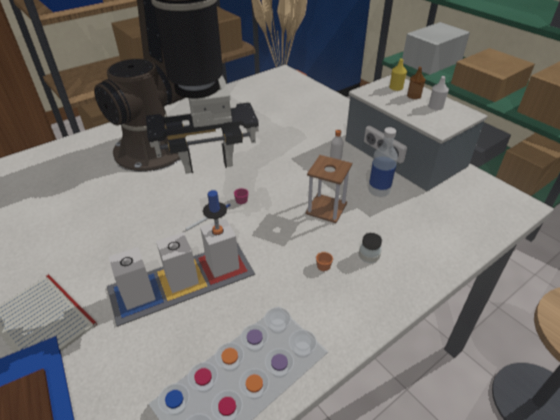

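```bash
python3 - <<'E'
from h import *
import pickle
D=pickle.load(open("D8.pkl","rb"));c,p,d=D["scene"]
for nm,cu,cv in(("handle top",262,108),("disc top",345,240),("disc top L",205,245),("marker top",275,395),("block top",400,430)):
    u=round(180+cu/8-.5);v=round(180+cv/8-.5);print(nm,world("scene",u,v,d[v,u],c).round(4))
cut=[("init",np.load("top.npz")["p"])]
a=np.load("scene.npz")["p"].astype(int)
df=np.abs(a-p.astype(int)).max(2)
for n,(x,y,w,h) in dict(pen=(185,200,50,30),pink=(232,188,20,16),orange=(315,250,20,22),jar=(358,232,26,30),water=(370,128,30,62),glue=(328,128,18,30),stand=(305,150,50,70)).items():
    print(n,"max diff",df[y:y+h,x:x+w].max(),round(df[y:y+h,x:x+w].mean(),1))
E
```

```text
handle top [ 0.5705 -0.0822  0.2294]
disc top [ 0.5833 -0.0687  0.1845]
disc top L [ 0.5583 -0.0978  0.1828]
marker top [ 0.5676 -0.0881  0.1281]
block top [ 0.5904 -0.0622  0.1179]
pen max diff 129 34.5
pink max diff 8 3.1
orange max diff 8 5.7
jar max diff 8 5.0
water max diff 8 4.9
glue max diff 89 14.0
stand max diff 112 14.7
```

```bash
python3 -c "
from plant import *
print(get_state()['time_s'],close_job())"
```

```text
the job is handed in; nothing more can be done
16.1 None
```

The gauge is standing home in the hole of the white block on the red card, with the marker resting on the rim. The hole measures about 61 mm deep. I released the gauge, backed the gripper off straight up, and handed the job in at 16.1 s.

- **Finding the hole:** scene, top and wrist cameras agreed on it to about 0.5 mm, at (0.5678, −0.0803), with the rim at z ≈ 0.1185.
- **Pushing down:** the marker slid at about 5–6 N. At about 61 mm the tip stopped. Pushing further raised the force to 18 N at the wrist, with only about 2 N sideways and no further movement, so I took that as the floor. I relaxed the push before letting go.
- **After release:** scene depth showed the handle top at z = 0.229. The marker top was at 0.128, which is the rim plus the ring's 10 mm. The disc read about level, apart from the small lean that the 1 mm of play in the hole allows.
- **Other things on the table:**
  - The pink cup, orange cup, jar and water bottle look unchanged from the first picture.
  - The image check did show changes around the pen, glue and stand. I put these down to the gauge and its shadow having moved, since all three appear in place in the picture.

During alignment the wrist camera put the shaft about 1 mm away from where the scene camera and arm readings put it. I used a compromise position, and the tip entered the hole without touching the rim.

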